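# Roll the loose mallet head home in the peg-kit rack and bolt it in

### The job

Roll the loose black mallet head along the clear rack's lane by pushing its side, over the little hump and onto its seat, and press it home against the end stop firmly but gently for a moment (about 10 N, never more than 20 N), without lifting it. Back off so that it stays lying on its seat, then slide the rack's bolt fully across behind it so that it cannot roll out. Leave the skewer stand, the green peg and the half-open tray drawer as they are.

Things in the scene. Friction and masses are not known exactly. Their poses are not given: they have to be found in the camera images.
- rack: Clear acrylic rack fixed to the counter. Origin on the counter midway between its rails; +x runs along the lane to its closed end, +y left of that, +z up. Rails x -180 to +106 mm, smooth inner faces y +-48 mm, 8 mm thick, 40 mm high, slotted outside. No floor: the head rolls on the counter, then onto the saddle. End plate x 106 to 112, 40 mm high.
- seat_mid (a point): On the rack at x 50, y 0, z 32 mm: the MIDDLE of where the seated head's axis may be. The clear saddle in the lane's end is set s = -12 to +12 mm from this along x, not measured. Its ramp rises 4.5 mm from rack x -6+s to 34+s (white strip = crest of the hump), then drops to a seat 2 mm thick. The seated head's axis is at x 50+s, with some 3 mm of play.
- stop_mid (a point): On the rack at x 80, y 0, z 32 mm: the MIDDLE of where the saddle's stop wall may be; its face is at x 80+s (see seat_mid), 44 mm high, white top edge. Find it by feel: rolling over the hump takes 1 to 4 N, then the force rises steeply, as the stop does not yield. Press the head on it with 8 to 15 N for half a second; over 20 N is too much.
- head: Loose black hard-silicone mallet head, no shaft: a cylinder 60 mm in diameter, 90 mm long, 0.25 to 0.36 kg, lying across the lane on its side. Origin at its centre, 30 mm above the counter; its y is the cylinder's axis, x and z turn as it rolls. Starts at rack x -125 to -80 mm. Pushed slowly it does not run away.
- gate (a joint): Aluminium bolt sliding across the lane along rack +y, from the -y side: 0 = drawn back, 0.047 m = fully across (end stop); starts at 0 to 0.008. Some 2 N moves it; it stays where left. Its bar is 10 mm wide, centred at rack x -10 mm, 16 to 28 mm above the counter; fully across, its tip is at rack y -10 mm and blocks the lane.
- gate_knob (a point): Top centre of the bolt's upright aluminium knob, 62 mm above the counter. The knob is 14 mm (rack x) by 16 mm (rack y), from 28 to 62 mm height, outside the rack at rack x -10 mm, y -118 mm plus the joint value, between two clear guide cheeks 28 mm high. Push its outer face towards the rack (+y).
- skewers: Bystander: wooden stand 34 x 120 x 26 mm with four upright steel skewer pegs, 155 mm high in all, loose. Origin at the centre of its underside.
- green_peg: Bystander: green plastic peg 135 mm long, lying on the counter. Origin at the centre of its underside.
- tray_drawer0_handle (a point): Bystander: bar handle of the drawer, which starts about half open, of a small aluminium cabinet 200 x 170 x 90 mm.
Things that resemble listed ones, but are neither listed nor needed, are in the scene too. Several things look just like the head: the one meant starts farthest to the robot's left.

How it is judged (in metres and radians):
On the way, in this order (a step that is already met when the one before it is completed fails the run):
1. the head is over the hump and pressed home against the stop with a steady force (x of head in the frame of rack above 0.034 m and contact force between head and rack above 7 N and contact force between the fingers and head above 4 N), for 0.2 s.
2. the bolt is slid across behind the head (value of joint gate above 0.042 m and x of head in the frame of rack above 0.034 m), for 0.2 s.
At the end, for the whole second after the job is handed in: The head lies at rest on the saddle's seat between hump and stop (its weight on the rack, axis 31 to 33.5 mm above the counter and within 0.08 rad of square across the lane, 34 to 66 mm along the rack), and the bolt is across to at least 42 of 47 mm (all of step 2 and x of head in the frame of rack below 0.066 m and z of head in the frame of rack between 0.031 and 0.0335 m and angle between the y axis of head and the y axis of rack, either way round below 0.08 rad and contact force between head and rack above 1.5 N and linear speed of head below 0.005 m/s); the robot touches nothing.
It fails at once if the head is pushed or jammed with more than 25 N (contact force between head and rack above 25 N or contact force between the fingers and head above 25 N).
It fails at once if the head is lifted (height (world z) of head above 0.045 m).
It fails at once if the skewer stand is disturbed (distance of skewers from where it was at the start of the episode above 0.02 m).
It fails at once if the green peg is disturbed (distance of green_peg from where it was at the start of the episode above 0.02 m).
It fails at once if the tray drawer is moved (distance of tray_drawer0_handle from where it was at the start of the episode above 0.015 m).
It also fails if it takes over 70 s, if anything falls off the work surface, if the arm or the gripper's body presses on something with over 40 N, if the wrist force passes 120 N, or if a joint passes its speed limit or range.

### The arm

A 7-joint arm with a two-finger parallel gripper is mounted at the origin on the work surface. World frame = base frame: x ahead of the robot, y to its left, z up, the work surface at z = 0. Lengths are in m, angles in degrees, forces in N, time in s.
With the tool pointing down it reaches from about 0.425 to 0.875 m from the base axis. Payload 4.7 kg.
Tool frame: the origin (TCP) lies at the very end of the fingers, on their centre line; the grasp point (between the pads) lies 19 mm behind it; z points along the fingers, y is the direction in which the jaws open and shut (so a half turn about z gives the same grasp; the last joint's range is limited). The gripper opens to 87 mm and grips with 3 to 60 N. Pads are 19 mm wide; open, the fingers measure 117 mm over their backs; the gripper's body (75 mm by 190 mm) begins 51 mm behind the grasp point.
Start: joints at [-64.968, 18.392, -4.016, 83.108, 1.295, 78.541, -3.26], TCP at [0.267, 0.593, 0.223] pointing down, gripper open.
Joint ranges: [-163.93, 163.93], [-17.29, 119.83], [-79.2, 71.16], [3.27, 140.29], [-89.18, 269.18], [5.43, 117.66], [-154.24, 154.24]. Speed limits (degrees/s): [147.25, 147.25, 180, 180, 180, 180, 180].

### API

Orientations are given as [roll, pitch, yaw] about the fixed x, y, z axes, in that order (R = Rz(yaw) Ry(pitch) Rx(roll)).
In Python, from cell import sensors, imaging, ticket gives the robot as it stands.
- The arm moves only by the tool carry_out, never from a script. Its argument "plan" is a list of rows, each an object of numbers: "fingers": the closure, from -1 (fully open) to 1 (shut); "dx", "dy", "dz": the shift along the tool's x, y, z normalised to -1 to 1, where 1 is 0.03 m; "rx", "ry", "rz": the turn, a rotation vector about the tool's x, y, z normalised to -1 to 1, where 1 is 10 degrees. A call has 1 to 12 rows; each row shifts and turns the commanded pose from where the row before left it, along the tool's axes as they then stand; what a row does not reach is not made up. A row lasts 1/8 s, in which the tool goes at most 62.5 mm and 10.7 degrees, less where a joint would pass 70% of its speed; a pose out of reach is approached as far as the arm can. A call with a number of a shift or a turn outside -1 to 1 is refused whole. A call with a gripper value outside its range is refused whole. The fingers move at their own pace and stop on an object; "force" is the grip in N (left out, the last holds). Time passes only in rows, so rows that do not move let the fingers close. It gives the time, the measured TCP pose, the force and the opening at its end, in the units of the state.
- sensors.get_obs(): the state, without advancing time (a new reading comes with each control period).
- imaging.read_camera(name): name is "scene" or "top" or "wrist"; returns a dict with "color" (420x560x3 uint8, red, green, blue), "mtx" (3x3 intrinsics, pixels), "extrinsics" (4x4, takes a point from world to camera coordinates); the wrist camera has in their place "tool_from_camera" (4x4, takes a point from camera to tool coordinates, whose origin is the TCP and whose axes are the flange's). Camera axes: x right, y down, z forward; pixel columns grow to the right and rows downward; lengths in m; the calibration is good to about 2 mm. A picture is of the moment at which its call begins: read the wrist's pose just before it. There is no depth.
- ticket.sign_off(): hands the job in, once; it reports no verdict.
The state is a dict: "time_s": time; "qpos": joint angles; "joint_velocities": joint speeds; "effort": joint torques, N m; "tool_pos": TCP position; "tool_rot": TCP orientation; "force": force on the tool from outside, world axes, zero at the start; "wrist_torque": the same for the moment, N m; "grip_width": finger opening in m.
Only numpy, scipy, OpenCV 4.12 (cv2) and the standard library are available. Lean on these libraries where they do the work, as an engineer would, in place of code of your own. Each camera call takes 0.05 s, during which the arm holds its last target.

## Working session

There is one attempt and no reset: what is moved stays moved. The work goes in short steps, Python scripts to look and compute and a tool call to move; the robot and the scene stay as the last step left them, time stands still between calls to the robot, and variables do not carry over. Pictures are saved under pics/ and viewed, and the job is handed in when it is done.

Besides the shell and the picture viewer there is one more tool, called after "Request:" in YAML: its name, and indented under it one key for each argument. carry_out: Moves the arm, as the interface text tells. Scaled input: -1 to 1 covers 0.03 m each way for a shift and 10 degrees each way for a turn. Its arguments: {"type":"object","properties":{"plan":{"type":"array"},"force":{"type":"number"}},"required":["plan"]}

```bash
ls; mkdir -p pics; cat > h.py <<'E'
import numpy as np,cv2
from cell import sensors,imaging,ticket
def shot(n,f):
    o=sensors.get_obs(); c=imaging.read_camera(n); cv2.imwrite('pics/'+f,c['color'][:,:,::-1]); 
    np.savez('pics/'+f+'.npz',**{k:v for k,v in c.items()},pos=o['tool_pos'],rot=o['tool_rot']); return o,c
def ray(d,px,z):
    from scipy.spatial.transform import Rotation as R
    K=d['mtx']
    if 'extrinsics' in d:
        Ti=np.linalg.inv(d['extrinsics'])
    else:
        T=np.eye(4);T[:3,:3]=R.from_euler('xyz',d['rot'],degrees=True).as_matrix();T[:3,3]=d['pos'];Ti=T@d['tool_from_camera']
    px=np.atleast_2d(px).astype(float)
    v=np.c_[px,np.ones(len(px))]@np.linalg.inv(K).T@Ti[:3,:3].T
    o=Ti[:3,3]; return o+v*((z-o[2])/v[:,2])[:,None]
def ld(f): return dict(np.load('pics/'+f+'.npz'))
E
python3 - <<'E'
from h import *
print(sensors.get_obs())
for n in('scene','top','wrist'): shot(n,n+'0.png')
E
```

```text
pics
{'time_s': 0.0, 'qpos': array([-64.96658428,  18.43961784,  -4.01621562,  83.17538003,
         1.29680217,  78.53930727,  -3.25887709]), 'joint_velocities': array([-0.04388588,  0.04407723, -0.00205545,  0.05473592,  0.06942995,
       -0.02414858,  0.04030467]), 'effort': array([ 8.22711245e-04, -4.91286671e+01, -4.03750464e-01, -3.12522984e+01,
       -6.41619391e-02,  4.36263671e-02,  1.68750671e-04]), 'tool_pos': array([0.26653888, 0.59223632, 0.22145109]), 'tool_rot': array([-1.79891040e+02,  7.24044303e-03,  1.55778483e+02]), 'force': array([ 1.2982142 , -0.06505614,  0.18316085]), 'wrist_torque': array([-0.01826351,  0.01861025,  0.03105248]), 'grip_width': 0.08675849318495713}
```

View pics/scene0.png

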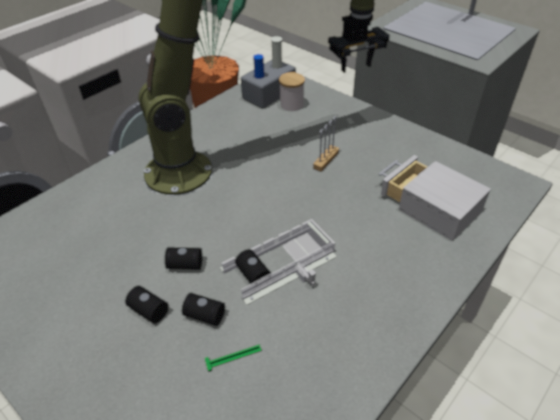

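View pics/top0.png

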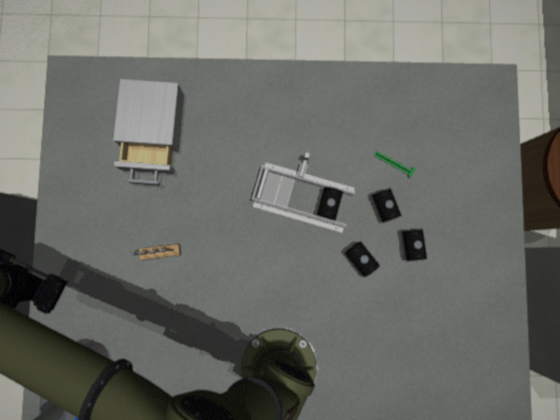

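View pics/wrist0.png

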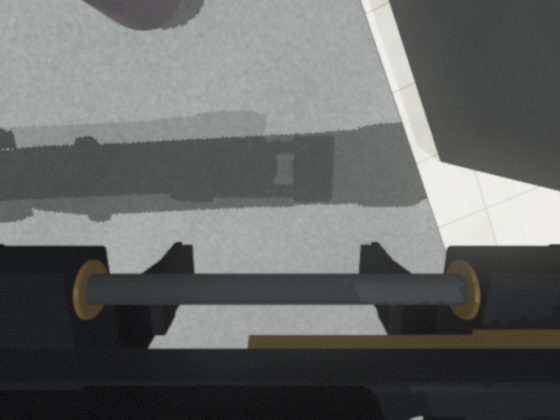

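Candidates for the head, in the top view: (329,203) in the rack lane, (385,205), (413,245) and (362,258). World +y is to the left in this picture, so (329,203) is farthest left. It is also the only one in the lane. I'll enlarge it to confirm.

```bash
python3 - <<'E'
from h import *
d=ld('top0.png');c=d['color'][:,:,::-1]
x0,y0=235,140
cr=cv2.resize(c[y0:y0+100,x0:x0+133],None,fx=6,fy=6,interpolation=cv2.INTER_CUBIC)
cv2.imwrite('pics/crop0.png',cr)
for p in [(329,203),(385,205),(413,245),(362,258)]: print(p,ray(d,p,.03)[0].round(3))
d=ld('scene0.png');c=d['color'][:,:,::-1]
cv2.imwrite('pics/crop1.png',cv2.resize(c[210:310,210:343],None,fx=6,fy=6,interpolation=cv2.INTER_CUBIC))
E
```

```text
(329, 203) [ 0.487 -0.145  0.03 ]
(385, 205) [ 0.484 -0.313  0.03 ]
(413, 245) [ 0.365 -0.396  0.03 ]
(362, 258) [ 0.324 -0.243  0.03 ]
```

View pics/crop0.png

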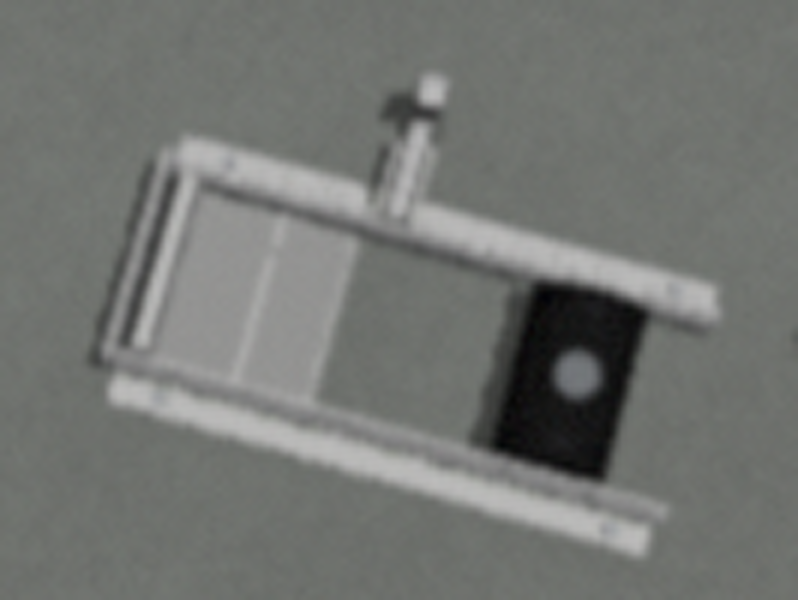

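View pics/crop1.png

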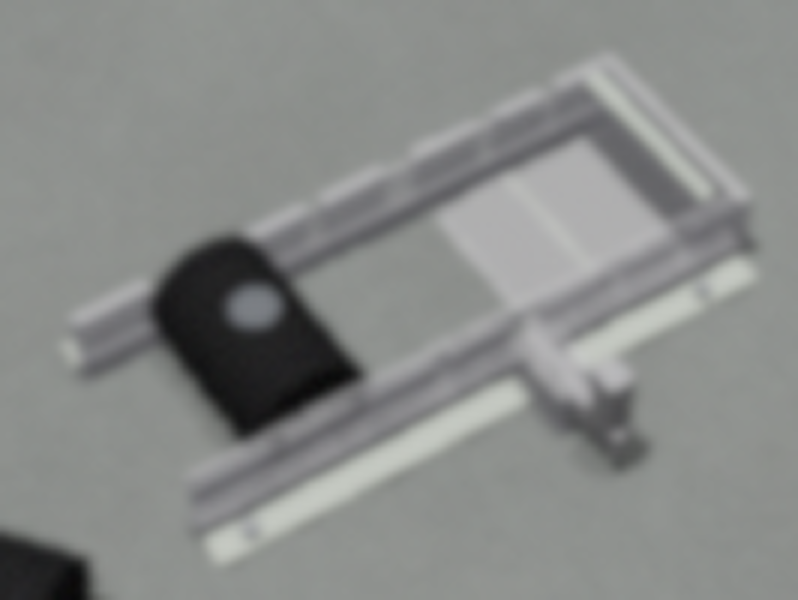

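The crop confirms that the head at (329,203) lies in the lane, with a grey dot on top. The closed end is at the left (about 262,183), the knob at (307,155), the white crest near (278,190) and the white stop edge near (263,183). Next is a rough rack pose.

```bash
python3 - <<'E'
from h import *
d=ld('top0.png')
print(np.linalg.inv(d['extrinsics'])[:3,3])
f=lambda p,z: ray(d,np.array(p)/6+[235-.4,140-.4],z).round(4)
print('screws',f([(230,163),(672,290),(162,397),(608,530)],.004))
print('flange corners',f([(180,138),(720,285),(720,318),(110,395),(650,550),(110,400)],.004))
print('+y rail top',f([(105,352),(668,512)],.04))
print('endplate outer top',f([(160,152),(100,357)],.04))
print('stop top',f([(190,178),(143,347)],.044))
print('crest',f([(280,220),(237,378)],.0045))
print('ramp start',f([(356,240),(315,398)],.0))
print('knob',f([(432,91)],.062))
print('head',f([(577,374)],.06), f([(545,288),(645,308),(605,478),(500,450)],.03))
E
```

```text
[0.34303999 0.02330592 1.27964411]
screws [[ 0.5999  0.0259  0.004 ]
 [ 0.5376 -0.2023  0.004 ]
 [ 0.478   0.0586  0.004 ]
 [ 0.4137 -0.1695  0.004 ]]
flange corners [[ 0.6126  0.0519  0.004 ]
 [ 0.5406 -0.227   0.004 ]
 [ 0.5235 -0.2269  0.004 ]
 [ 0.4786  0.0852  0.004 ]
 [ 0.4039 -0.1909  0.004 ]
 [ 0.4761  0.0851  0.004 ]]
+y rail top [[ 0.4963  0.0864  0.04  ]
 [ 0.4211 -0.1938  0.04  ]]
endplate outer top [[0.5977 0.0609 0.04  ]
 [0.4937 0.0888 0.04  ]]
stop top [[0.5839 0.0456 0.044 ]
 [0.4986 0.0674 0.044 ]]
crest [[ 5.705e-01 -3.000e-04  4.500e-03]
 [ 4.884e-01  2.050e-02  4.500e-03]]
ramp start [[ 0.5615 -0.0398  0.    ]
 [ 0.4792 -0.0197  0.    ]]
knob [[ 0.626  -0.0734  0.062 ]]
head [[ 0.4867 -0.1458  0.06  ]] [[ 0.5336 -0.1337  0.03  ]
 [ 0.5243 -0.1841  0.03  ]
 [ 0.4382 -0.1641  0.03  ]
 [ 0.4514 -0.1115  0.03  ]]
```

```bash
cat >> h.py <<'E'
YAW=np.radians(74.9);RX=np.array([np.cos(YAW),np.sin(YAW)]);RY=np.array([-RX[1],RX[0]]);RO=np.array([.5169,-.0361])
def w2r(p): q=np.atleast_2d(p)[:,:2]-RO; return np.c_[q@RX,q@RY]
def r2w(x,y): return RO+x*RX+y*RY
from scipy.spatial.transform import Rotation as R
def sim(rows,pos,rot):
    r=R.from_euler('xyz',rot,degrees=True);p=np.array(pos,float);out=[]
    for w in rows:
        p=p+r.apply(np.array([w.get(k,0) for k in('dx','dy','dz')])*.03)
        r=r*R.from_rotvec(np.radians(10)*np.array([w.get(k,0) for k in('rx','ry','rz')])); out.append(p)
    return np.array(out),r.as_euler('xyz',degrees=True)
E
python3 - <<'E'
from h import *
print(ld('wrist0.png')['tool_from_camera'].round(3),ld('wrist0.png')['mtx'])
o=sensors.get_obs()
d=ld('top0.png')
print('skewers',ray(d,[(160,252)],.02),'drawer handle',ray(d,[(145,183)],.05),'cab',ray(d,[(115,140),(180,80)],.09),'peg',ray(d,[(377,154),(411,174)],.01))
p,e=sim([dict(dx=-1,rz=.27)]*30,o['tool_pos'],o['tool_rot']);print(p[::6].round(3),p[-1],e)
for x in(-175,-60,0): print(r2w(x/1000,0))
E
```

```text
[[-0.001 -0.965 -0.261  0.072]
 [ 1.    -0.001 -0.001  0.   ]
 [ 0.001 -0.261  0.965 -0.161]
 [ 0.     0.     0.     1.   ]] [[333.0362194    0.         276.15828163]
 [  0.         333.0362194  211.19994064]
 [  0.           0.           1.        ]]
skewers [[0.33248357 0.3590452  0.02      ]] drawer handle [[0.53536415 0.40407177 0.05      ]] cab [[0.65344285 0.48412234 0.09      ]
 [0.83689627 0.30313078 0.09      ]] peg [[ 0.6443081  -0.29552347  0.01      ]
 [ 0.58335556 -0.39997775  0.01      ]]
[[0.294 0.58  0.222]
 [0.443 0.481 0.222]
 [0.559 0.343 0.222]
 [0.632 0.179 0.222]
 [0.656 0.002 0.222]] [ 0.63724057 -0.14689336  0.2225441 ] [-1.79993863e+02  8.15907688e-02  7.47787432e+01]
[ 0.47131171 -0.20505771]
[ 0.50126973 -0.09402836]
[ 0.5169 -0.0361]
```

Request:
carry_out:
  plan:
    - {"dx":-1,"rz":0.27,"dz":-0.3,"fingers":-1}
    - {"dx":-1,"rz":0.27,"dz":-0.3}
    - {"dx":-1,"rz":0.27,"dz":-0.3}
    - {"dx":-1,"rz":0.27}
    - {"dx":-1,"rz":0.27}
    - {"dx":-1,"rz":0.27}
    - {"dx":-1,"rz":0.27}
    - {"dx":-1,"rz":0.27}
    - {"dx":-1,"rz":0.27}
    - {"dx":-1,"rz":0.27}
    - {"dx":-1,"rz":0.27}
    - {"dx":-1,"rz":0.27}

```text
validation failed for argument at $.pl...
```

Request:
carry_out:
  plan:
    - {"dx":-1,"rz":0.27,"dy":-0.4}
    - {"dx":-1,"rz":0.27,"dy":-0.4}
    - {"dx":-1,"rz":0.27,"dy":-0.4}
    - {"dx":-1,"rz":0.27,"dy":-0.4}
    - {"dx":-1,"rz":0.27,"dy":-0.4}
    - {"dx":-1,"rz":0.27,"dy":-0.4}
    - {"dx":-1,"rz":0.27,"dy":-0.4}
    - {"dx":-1,"rz":0.27,"dy":-0.4}
    - {"dx":-1,"rz":0.27,"dy":-0.4}
    - {"dx":-1,"rz":0.27,"dy":-0.4}
    - {"dx":-1,"rz":0.27,"dy":-0.4}
    - {"dx":-1,"rz":0.27,"dy":-0.4}

```text
validation failed for argument at $.pl...
```

Request:
carry_out:
  plan:
    - {"dx":-1,"dy":0,"dz":-0.3,"rx":0,"ry":0,"rz":0.27,"fingers":-1}

```text
time_s: 0.28
tool_pos: [0.2911, 0.5812, 0.2305]
tool_rot: [-179.9, -0.1, 153.3]
force: [-0.1, -0.4, -0.3]
grip_width: 0.0868
```

Request:
carry_out:
  plan:
    - {"dx":-1,"dy":0,"dz":-0.3,"rx":0,"ry":0,"rz":0.27,"fingers":0.1}
    - {"dx":-1,"dy":0,"dz":-0.3,"rx":0,"ry":0,"rz":0.27,"fingers":0.1}
    - {"dx":-1,"dy":0,"dz":0,"rx":0,"ry":0,"rz":0.27,"fingers":0.1}
    - {"dx":-1,"dy":0,"dz":0,"rx":0,"ry":0,"rz":0.27,"fingers":0.1}
    - {"dx":-1,"dy":0,"dz":0,"rx":0,"ry":0,"rz":0.27,"fingers":0.1}
    - {"dx":-1,"dy":0,"dz":0,"rx":0,"ry":0,"rz":0.27,"fingers":0.1}
    - {"dx":-1,"dy":0,"dz":0,"rx":0,"ry":0,"rz":0.27,"fingers":0.1}
    - {"dx":-1,"dy":0,"dz":0,"rx":0,"ry":0,"rz":0.27,"fingers":0.1}
    - {"dx":-1,"dy":0,"dz":0,"rx":0,"ry":0,"rz":0.27,"fingers":0.1}
    - {"dx":-1,"dy":0,"dz":0,"rx":0,"ry":0,"rz":0.27,"fingers":0.1}
    - {"dx":-1,"dy":0,"dz":0,"rx":0,"ry":0,"rz":0.27,"fingers":0.1}

```text
time_s: 1.65
tool_pos: [0.5436, 0.3672, 0.2496]
tool_rot: [180.0, -0.0, 123.2]
force: [0.6, 0.4, -0.4]
grip_width: 0.0386
```

Request:
carry_out:
  plan:
    - {"dx":-1,"dy":-0.4,"dz":0,"rx":0,"ry":0,"rz":0.27,"fingers":0.1}
    - {"dx":-1,"dy":-0.4,"dz":0,"rx":0,"ry":0,"rz":0.27,"fingers":0.1}
    - {"dx":-1,"dy":-0.4,"dz":0,"rx":0,"ry":0,"rz":0.27,"fingers":0.1}
    - {"dx":-1,"dy":-0.4,"dz":0,"rx":0,"ry":0,"rz":0.27,"fingers":0.1}
    - {"dx":-1,"dy":-0.4,"dz":0,"rx":0,"ry":0,"rz":0.27,"fingers":0.1}
    - {"dx":-1,"dy":-0.4,"dz":0,"rx":0,"ry":0,"rz":0.27,"fingers":0.1}
    - {"dx":-1,"dy":-0.4,"dz":0,"rx":0,"ry":0,"rz":0.27,"fingers":0.1}
    - {"dx":-1,"dy":-0.4,"dz":0,"rx":0,"ry":0,"rz":0.27,"fingers":0.1}
    - {"dx":-1,"dy":-0.4,"dz":0,"rx":0,"ry":0,"rz":0.27,"fingers":0.1}
    - {"dx":-1,"dy":-0.4,"dz":0,"rx":0,"ry":0,"rz":0.27,"fingers":0.1}
    - {"dx":-1,"dy":-0.4,"dz":0,"rx":0,"ry":0,"rz":0.27,"fingers":0.1}
    - {"dx":-1,"dy":-0.4,"dz":0,"rx":0,"ry":0,"rz":0.27,"fingers":0.1}

```text
time_s: 3.15
tool_pos: [0.52, -0.0152, 0.2496]
tool_rot: [180.0, -0.0, 90.8]
force: [-0.3, -0.4, 0.1]
grip_width: 0.0394
```

```bash
python3 - <<'E'
from h import *
o=sensors.get_obs()
for a in[(-.9,0),(-.95,.02)]:
  p,e=sim([dict(dx=a[0],dy=a[1],rz=.225)]*7,o['tool_pos'],o['tool_rot']);print(p[-1],e,w2r(p[-1])*1000)
E
```

```text
[ 0.5004229  -0.20257864  0.24957407] [ 1.79991744e+02 -1.04514739e-02  7.50440650e+01] [[-165.02293188  -27.46024939]]
[ 0.5035012  -0.21342425  0.24957314] [ 1.79991744e+02 -1.04514739e-02  7.50440650e+01] [[-174.69215583  -33.25758854]]
```

Request:
carry_out:
  plan:
    - {"dx":-0.95,"dy":-0.14,"dz":0,"rx":0,"ry":0,"rz":0.225,"fingers":0.1}
    - {"dx":-0.95,"dy":-0.14,"dz":0,"rx":0,"ry":0,"rz":0.225,"fingers":0.1}
    - {"dx":-0.95,"dy":-0.14,"dz":0,"rx":0,"ry":0,"rz":0.225,"fingers":0.1}
    - {"dx":-0.95,"dy":-0.14,"dz":0,"rx":0,"ry":0,"rz":0.225,"fingers":0.1}
    - {"dx":-0.95,"dy":-0.14,"dz":0,"rx":0,"ry":0,"rz":0.225,"fingers":0.1}
    - {"dx":-0.95,"dy":-0.14,"dz":0,"rx":0,"ry":0,"rz":0.225,"fingers":0.1}
    - {"dx":-0.95,"dy":-0.14,"dz":0,"rx":0,"ry":0,"rz":0.225,"fingers":0.1}
    - {"dx":0,"dy":0,"dz":0,"rx":0,"ry":0,"rz":0,"fingers":0.1}

```text
time_s: 4.15
tool_pos: [0.4701, -0.2114, 0.2498]
tool_rot: [180.0, 0.0, 74.9]
force: [1.1, 0.1, -1.2]
grip_width: 0.0391
```

```bash
python3 - <<'E'
from h import *
o,c=shot('wrist','w1.png');print(o['tool_pos'],o['tool_rot'],w2r(o['tool_pos'])*1000,o['force'])
E
```

```text
[ 0.47007766 -0.21143742  0.24976703] [1.79982452e+02 2.74889994e-02 7.48793608e+01] [[-181.480914     -0.47049954]] [ 1.07391626  0.09540186 -1.24024699]
```

View pics/w1.png

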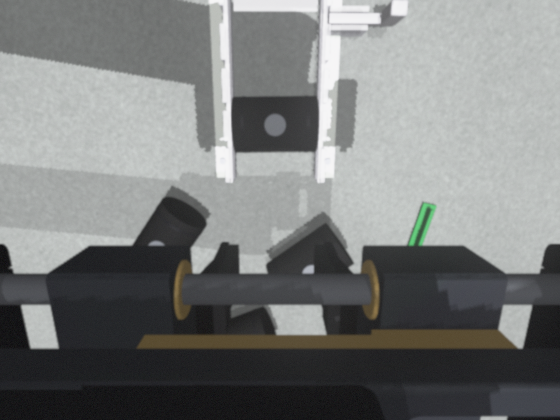

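The wrist view shows the head square in the lane at (275,125), the rail ends at (227,180) and (327,180), the knob at (400,8), and the saddle edge at the top of the frame. I'll refine the rack pose from this.

```bash
python3 - <<'E'
from h import *
d=ld('w1.png');c=d['color'][:,:,::-1]
cv2.imwrite('pics/w1c.png',cv2.resize(c[0:190,180:420],None,fx=3.3,fy=3.1,interpolation=cv2.INTER_CUBIC))
g=cv2.cvtColor(c,cv2.COLOR_BGR2GRAY)
_,m=cv2.threshold(g[85:165,225:330],50,255,cv2.THRESH_BINARY_INV)
cs,_=cv2.findContours(m,0,2);k=max(cs,key=cv2.contourArea);r=cv2.boundingRect(k);print(r,cv2.minAreaRect(k))
print('dot',w2r(ray(d,[(275,125)],.06))*1000)
print('silh',w2r(ray(d,[(275,85+r[1]),(275,85+r[1]+r[3])],.03))*1000)
E
```

```text
(31, 24, 1, 1) ((31.0, 24.0), (0.0, 0.0), 0.0)
dot [[-114.26717023    1.36795332]]
silh [[-97.66600613   1.4186298 ]
 [-98.71378334   1.42088373]]
```

View pics/w1c.png

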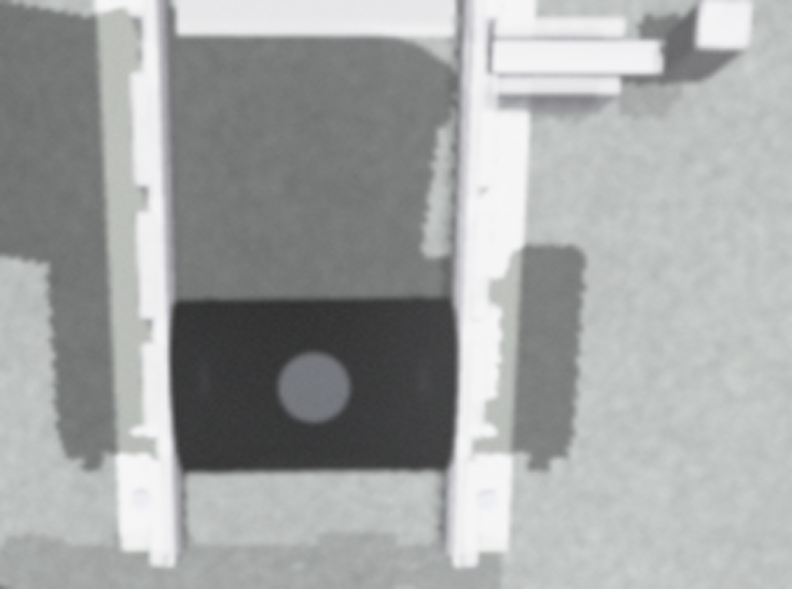

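```bash
python3 - <<'E'
from h import *
d=ld('w1.png')
f=lambda P,z: (w2r(ray(d,np.array(P)/[3.3,3.1]+[180-.35,-.35],z))*1000).round(1)
print('rail ends top: left outer,inner, right inner, outer',f([(150,565),(182,565),(450,565),(478,565)],.04))
print('rails far', f([(145,20),(163,20),(465,20)],.04))
print('saddle edge',f([(180,36),(450,36)],0))
print('knob top',f([(698,10),(750,10),(723,48)],.062))
print('bar',f([(660,38),(660,75)],.028))
print('head edges',f([(314,300),(314,470)],.03))
E
```

```text
rail ends top: left outer,inner, right inner, outer [[-176.6   57.8]
 [-176.6   46.9]
 [-176.7  -44.7]
 [-176.7  -54.3]]
rails far [[ -0.6  52. ]
 [ -0.6  46.6]
 [ -0.7 -43.9]]
saddle edge [[  6.2  46.2]
 [  6.1 -43.8]]
knob top [[  -4.6 -106.8]
 [  -4.6 -121.4]
 [ -14.8 -114.8]]
bar [[  -2.5 -106.1]
 [ -13.5 -107. ]]
head edges [[ -84.6    1.6]
 [-143.4    1.7]]
```

Request:
carry_out:
  plan:
    - {"dx":0.2,"dy":-0.06,"dz":0.95,"rx":0,"ry":0,"rz":0,"fingers":0.1}
    - {"dx":0.1,"dy":0,"dz":0.95,"rx":0,"ry":0,"rz":0,"fingers":0.1}
    - {"dx":0,"dy":0,"dz":0.95,"rx":0,"ry":0,"rz":0,"fingers":0.1}
    - {"dx":0,"dy":0,"dz":0.95,"rx":0,"ry":0,"rz":0,"fingers":0.1}
    - {"dx":0,"dy":0,"dz":0.95,"rx":0,"ry":0,"rz":0,"fingers":0.1}
    - {"dx":0,"dy":0,"dz":0.95,"rx":0,"ry":0,"rz":0,"fingers":0.1}
    - {"dx":0,"dy":0,"dz":0.95,"rx":0,"ry":0,"rz":0,"fingers":0.1}
    - {"dx":0,"dy":0,"dz":0.9,"rx":0,"ry":0,"rz":0,"fingers":0.1}
    - {"dx":0,"dy":0,"dz":0,"rx":0,"ry":0,"rz":0,"fingers":0.1}

```text
time_s: 5.32
tool_pos: [0.4706, -0.1973, 0.0212]
tool_rot: [-179.7, 0.0, 75.3]
force: [-0.6, 0.2, 0.7]
grip_width: 0.0393
```

```bash
sed -i 's/RO=np.array(\[.5169,-.0361\])/RO=np.array([.5169,-.0361])+.002*RX+.0013*RY/' h.py; python3 - <<'E'
from h import *
o,c=shot('wrist','w2.png');print(o['tool_pos'],o['tool_rot'],w2r(o['tool_pos'])*1000,o['force'],o['time_s'])
E
```

```text
[ 0.47059891 -0.19731427  0.02116035] [-1.79727318e+02  3.50746455e-03  7.53184881e+01] [[-169.70961112    1.4053933 ]] [-0.62306468  0.15764218  0.72994742] 5.325
```

View pics/w2.png

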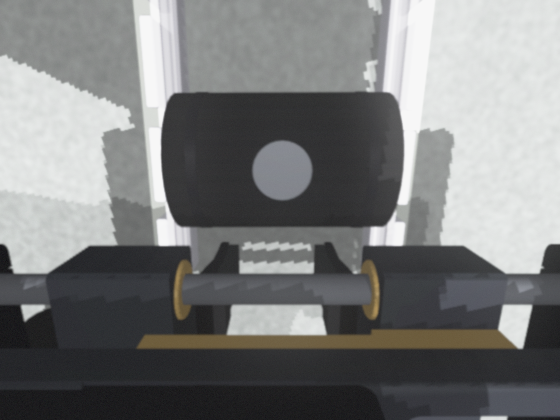

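Request:
carry_out:
  plan:
    - {"dx":0.15,"dy":0,"dz":0,"rx":0,"ry":0,"rz":0,"fingers":0.1}
    - {"dx":0.15,"dy":0,"dz":0,"rx":0,"ry":0,"rz":0,"fingers":0.1}
    - {"dx":0.15,"dy":0,"dz":0,"rx":0,"ry":0,"rz":0,"fingers":0.1}
    - {"dx":0.15,"dy":0,"dz":0,"rx":0,"ry":0,"rz":0,"fingers":0.1}
    - {"dx":0.15,"dy":0,"dz":0,"rx":0,"ry":0,"rz":0,"fingers":0.1}
    - {"dx":0.15,"dy":0,"dz":0,"rx":0,"ry":0,"rz":0,"fingers":0.1}
    - {"dx":0.15,"dy":0,"dz":0,"rx":0,"ry":0,"rz":0,"fingers":0.1}
    - {"dx":0.15,"dy":0,"dz":0,"rx":0,"ry":0,"rz":0,"fingers":0.1}

```text
time_s: 6.38
tool_pos: [0.4813, -0.1638, 0.023]
tool_rot: [180.0, -0.0, 75.2]
force: [-0.1, -0.3, 0.0]
grip_width: 0.0391
```

```bash
python3 - <<'E'
from h import *
o,c=shot('wrist','w3.png');print(o['tool_pos'],o['tool_rot'],w2r(o['tool_pos'])*1000,o['force'],o['time_s'])
E
```

```text
[ 0.48133782 -0.16379336  0.02303536] [ 1.79997118e+02 -3.42953235e-03  7.52268511e+01] [[-134.54855467   -0.23038831]] [-0.07601167 -0.29536869  0.03517683] 6.375
```

View pics/w3.png

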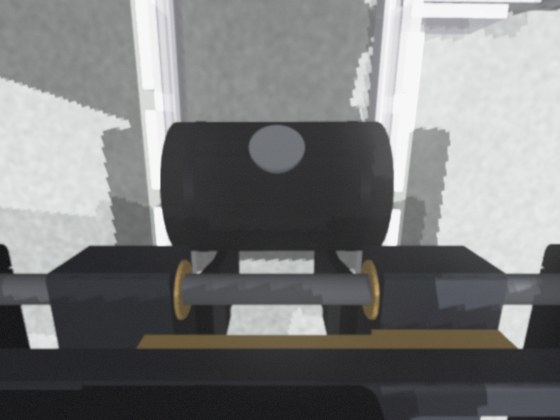

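Request:
carry_out:
  plan:
    - {"dx":0.18,"dy":0,"dz":0,"rx":0,"ry":0,"rz":0,"fingers":0.1}
    - {"dx":0.18,"dy":0,"dz":0,"rx":0,"ry":0,"rz":0,"fingers":0.1}
    - {"dx":0.18,"dy":0,"dz":0,"rx":0,"ry":0,"rz":0,"fingers":0.1}
    - {"dx":0.18,"dy":0,"dz":0,"rx":0,"ry":0,"rz":0,"fingers":0.1}
    - {"dx":0.18,"dy":0,"dz":0,"rx":0,"ry":0,"rz":0,"fingers":0.1}
    - {"dx":0.18,"dy":0,"dz":0,"rx":0,"ry":0,"rz":0,"fingers":0.1}
    - {"dx":0.18,"dy":0,"dz":0,"rx":0,"ry":0,"rz":0,"fingers":0.1}
    - {"dx":0.18,"dy":0,"dz":0,"rx":0,"ry":0,"rz":0,"fingers":0.1}
    - {"dx":0.18,"dy":0,"dz":0,"rx":0,"ry":0,"rz":0,"fingers":0.1}
    - {"dx":0.18,"dy":0,"dz":0,"rx":0,"ry":0,"rz":0,"fingers":0.1}
    - {"dx":0.18,"dy":0,"dz":0,"rx":0,"ry":0,"rz":0,"fingers":0.1}
    - {"dx":0.18,"dy":0,"dz":0,"rx":0,"ry":0,"rz":0,"fingers":0.1}

```text
time_s: 7.92
tool_pos: [0.4979, -0.1011, 0.0231]
tool_rot: [180.0, -0.0, 75.2]
force: [0.3, 0.8, 0.1]
grip_width: 0.039
```

Request:
carry_out:
  plan:
    - {"dx":0.15,"dy":0,"dz":0,"rx":0,"ry":0,"rz":0,"fingers":0.1}
    - {"dx":0.15,"dy":0,"dz":0,"rx":0,"ry":0,"rz":0,"fingers":0.1}
    - {"dx":0.15,"dy":0,"dz":0,"rx":0,"ry":0,"rz":0,"fingers":0.1}
    - {"dx":0.15,"dy":0,"dz":0,"rx":0,"ry":0,"rz":0,"fingers":0.1}
    - {"dx":0.15,"dy":0,"dz":0,"rx":0,"ry":0,"rz":0,"fingers":0.1}
    - {"dx":0.15,"dy":0,"dz":0,"rx":0,"ry":0,"rz":0,"fingers":0.1}

```text
time_s: 8.68
tool_pos: [0.5048, -0.075, 0.0231]
tool_rot: [180.0, -0.0, 75.2]
force: [-0.3, 1.3, -1.3]
grip_width: 0.0394
```

```bash
python3 - <<'E'
from h import *
o,c=shot('wrist','w4.png');print(o['tool_pos'],o['tool_rot'],w2r(o['tool_pos'])*1000,o['force'],o['time_s'])
E
```

```text
[ 0.50475746 -0.07502008  0.02309217] [ 1.79995894e+02 -6.48727247e-03  7.52266911e+01] [[-42.73946413   0.28443736]] [-0.31381114  1.31783149 -1.26397541] 8.675
```

View pics/w4.png

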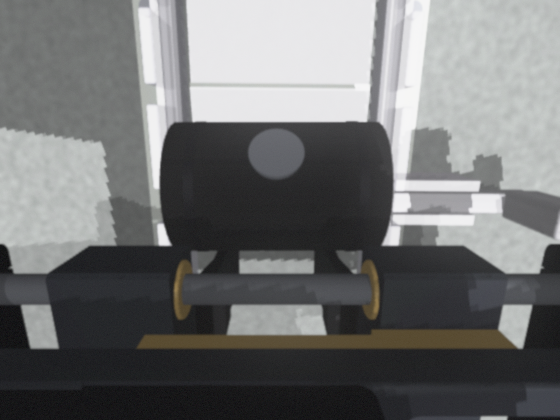

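The head is square in the lane at about x -3, with the white crest ahead at row 86. Onto the ramp.

Request:
carry_out:
  plan:
    - {"dx":0.1,"dy":0,"dz":0,"rx":0,"ry":0,"rz":0,"fingers":0.1}
    - {"dx":0.1,"dy":0,"dz":0,"rx":0,"ry":0,"rz":0,"fingers":0.1}
    - {"dx":0.1,"dy":0,"dz":0,"rx":0,"ry":0,"rz":0,"fingers":0.1}
    - {"dx":0.1,"dy":0,"dz":0,"rx":0,"ry":0,"rz":0,"fingers":0.1}
    - {"dx":0.1,"dy":0,"dz":0,"rx":0,"ry":0,"rz":0,"fingers":0.1}
    - {"dx":0.1,"dy":0,"dz":0,"rx":0,"ry":0,"rz":0,"fingers":0.1}
    - {"dx":0.1,"dy":0,"dz":0,"rx":0,"ry":0,"rz":0,"fingers":0.1}
    - {"dx":0.1,"dy":0,"dz":0,"rx":0,"ry":0,"rz":0,"fingers":0.1}
    - {"dx":0.1,"dy":0,"dz":0,"rx":0,"ry":0,"rz":0,"fingers":0.1}
    - {"dx":0.1,"dy":0,"dz":0,"rx":0,"ry":0,"rz":0,"fingers":0.1}
    - {"dx":0.1,"dy":0,"dz":0,"rx":0,"ry":0,"rz":0,"fingers":0.1}
    - {"dx":0.1,"dy":0,"dz":0,"rx":0,"ry":0,"rz":0,"fingers":0.1}

```text
time_s: 10.22
tool_pos: [0.5139, -0.0403, 0.023]
tool_rot: [-180.0, -0.0, 75.2]
force: [-0.1, -2.4, 0.7]
grip_width: 0.0393
```

Request:
carry_out:
  plan:
    - {"dx":0.08,"dy":0,"dz":0,"rx":0,"ry":0,"rz":0,"fingers":0.1}
    - {"dx":0.08,"dy":0,"dz":0,"rx":0,"ry":0,"rz":0,"fingers":0.1}
    - {"dx":0.08,"dy":0,"dz":0,"rx":0,"ry":0,"rz":0,"fingers":0.1}
    - {"dx":0.08,"dy":0,"dz":0,"rx":0,"ry":0,"rz":0,"fingers":0.1}

```text
time_s: 10.72
tool_pos: [0.5164, -0.0307, 0.023]
tool_rot: [180.0, -0.0, 75.2]
force: [0.4, -0.2, 0.4]
grip_width: 0.039
```

```bash
python3 - <<'E'
from h import *
o,c=shot('wrist','w5.png');print(o['tool_pos'],o['tool_rot'],w2r(o['tool_pos'])*1000,o['force'],o['time_s'])
E
```

```text
[ 0.51636509 -0.03072629  0.02301944] [ 1.79999820e+02 -3.18806258e-02  7.52269736e+01] [[3.04882669 0.61631321]] [ 0.42200581 -0.22218002  0.36239188] 10.725
```

View pics/w5.png

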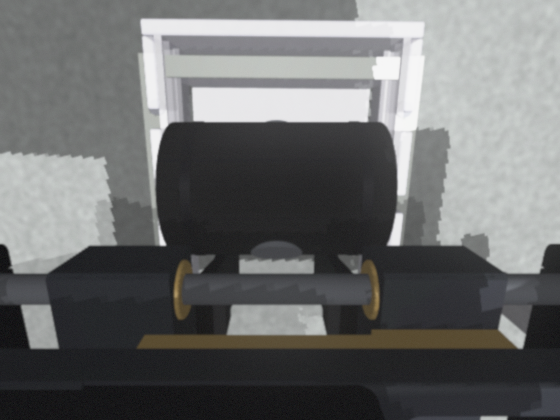

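The head is at about x 43, near the crest, with the white stop edge at row 66. Slower from here.

Request:
carry_out:
  plan:
    - {"dx":0.05,"dy":0,"dz":0,"rx":0,"ry":0,"rz":0,"fingers":0.1}
    - {"dx":0.05,"dy":0,"dz":0,"rx":0,"ry":0,"rz":0,"fingers":0.1}
    - {"dx":0.05,"dy":0,"dz":0,"rx":0,"ry":0,"rz":0,"fingers":0.1}
    - {"dx":0.05,"dy":0,"dz":0,"rx":0,"ry":0,"rz":0,"fingers":0.1}

```text
time_s: 11.28
tool_pos: [0.5179, -0.0253, 0.0231]
tool_rot: [180.0, -0.0, 75.2]
force: [0.8, -0.1, -0.7]
grip_width: 0.0393
```

Request:
carry_out:
  plan:
    - {"dx":0.05,"dy":0,"dz":0,"rx":0,"ry":0,"rz":0,"fingers":0.1}
    - {"dx":0.05,"dy":0,"dz":0,"rx":0,"ry":0,"rz":0,"fingers":0.1}
    - {"dx":0.05,"dy":0,"dz":0,"rx":0,"ry":0,"rz":0,"fingers":0.1}

```text
time_s: 11.65
tool_pos: [0.519, -0.021, 0.0231]
tool_rot: [180.0, -0.0, 75.2]
force: [0.3, 0.8, 0.4]
grip_width: 0.0392
```

Request:
carry_out:
  plan:
    - {"dx":0.03,"dy":0,"dz":0,"rx":0,"ry":0,"rz":0,"fingers":0.1}
    - {"dx":0.03,"dy":0,"dz":0,"rx":0,"ry":0,"rz":0,"fingers":0.1}

```text
time_s: 11.9
tool_pos: [0.5194, -0.0193, 0.0231]
tool_rot: [180.0, -0.0, 75.2]
force: [-0.2, 0.6, -0.4]
grip_width: 0.039
```

```bash
python3 - <<'E'
from h import *
o,c=shot('wrist','w6.png');print(o['tool_pos'],o['tool_rot'],w2r(o['tool_pos'])*1000,o['force'],o['time_s'])
E
```

```text
[ 0.51943546 -0.01929363  0.02306448] [ 1.79997615e+02 -3.56563850e-03  7.52258607e+01] [[14.8865911   0.63021536]] [-0.18172419  0.63071516 -0.39986592] 11.9
```

View pics/w6.png

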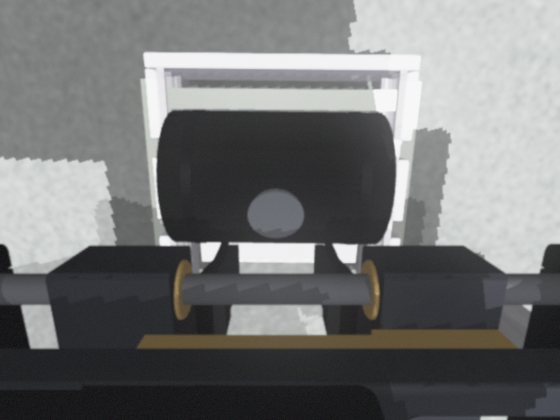

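The head has dropped onto the seat, its near edge having moved from row ~250 to 242, so there's a small gap ahead of the fingers. I'll creep forward.

Request:
carry_out:
  plan:
    - {"dx":0.04,"dy":0,"dz":0,"rx":0,"ry":0,"rz":0,"fingers":0.1}
    - {"dx":0.04,"dy":0,"dz":0,"rx":0,"ry":0,"rz":0,"fingers":0.1}
    - {"dx":0.04,"dy":0,"dz":0,"rx":0,"ry":0,"rz":0,"fingers":0.1}

```text
time_s: 12.32
tool_pos: [0.5204, -0.0158, 0.0231]
tool_rot: [180.0, -0.0, 75.2]
force: [0.1, -0.5, -0.4]
grip_width: 0.0391
```

Request:
carry_out:
  plan:
    - {"dx":0.03,"dy":0,"dz":0,"rx":0,"ry":0,"rz":0,"fingers":0.1}
    - {"dx":0.03,"dy":0,"dz":0,"rx":0,"ry":0,"rz":0,"fingers":0.1}

```text
time_s: 12.58
tool_pos: [0.5207, -0.0148, 0.0231]
tool_rot: [180.0, 0.0, 75.2]
force: [-1.2, -3.6, 1.6]
grip_width: 0.039
```

Request:
carry_out:
  plan:
    - {"dx":0.01,"dy":0,"dz":0,"rx":0,"ry":0,"rz":0,"fingers":0.1}

```text
time_s: 12.7
tool_pos: [0.5207, -0.0148, 0.0231]
tool_rot: [180.0, 0.1, 75.2]
force: [-1.6, -2.1, 1.1]
grip_width: 0.0392
```

Request:
carry_out:
  plan:
    - {"dx":0,"dy":0,"dz":0,"rx":0,"ry":0,"rz":0,"fingers":0.1}

```text
time_s: 12.82
tool_pos: [0.5207, -0.0148, 0.0231]
tool_rot: [180.0, 0.0, 75.2]
force: [0.0, -4.7, 1.8]
grip_width: 0.0391
```

Request:
carry_out:
  plan:
    - {"dx":0.02,"dy":0,"dz":0,"rx":0,"ry":0,"rz":0,"fingers":0.1}
    - {"dx":0,"dy":0,"dz":0,"rx":0,"ry":0,"rz":0,"fingers":0.1}

```text
time_s: 13.08
tool_pos: [0.5208, -0.0147, 0.0231]
tool_rot: [-180.0, 0.1, 75.2]
force: [-2.6, -5.5, 0.8]
grip_width: 0.0392
```

Request:
carry_out:
  plan:
    - {"dx":0.02,"dy":0,"dz":0,"rx":0,"ry":0,"rz":0,"fingers":0.1}
    - {"dx":0,"dy":0,"dz":0,"rx":0,"ry":0,"rz":0,"fingers":0.1}

```text
time_s: 13.32
tool_pos: [0.5208, -0.0146, 0.0231]
tool_rot: [-180.0, 0.1, 75.1]
force: [-1.9, -6.5, 2.9]
grip_width: 0.0392
```

Request:
carry_out:
  plan:
    - {"dx":0.02,"dy":0,"dz":0,"rx":0,"ry":0,"rz":0,"fingers":0.1}
    - {"dx":0.02,"dy":0,"dz":0,"rx":0,"ry":0,"rz":0,"fingers":0.1}
    - {"dx":0,"dy":0,"dz":0,"rx":0,"ry":0,"rz":0,"fingers":0.1}

```text
time_s: 13.7
tool_pos: [0.5208, -0.0146, 0.0231]
tool_rot: [-180.0, 0.2, 75.1]
force: [-2.6, -8.8, 2.8]
grip_width: 0.0391
```

Request:
carry_out:
  plan:
    - {"dx":0.02,"dy":0,"dz":0,"rx":0,"ry":0,"rz":0,"fingers":0.1}
    - {"dx":0,"dy":0,"dz":0,"rx":0,"ry":0,"rz":0,"fingers":0.1}

```text
time_s: 13.95
tool_pos: [0.5208, -0.0146, 0.0231]
tool_rot: [-180.0, 0.2, 75.1]
force: [-2.9, -9.5, 4.0]
grip_width: 0.039
```

Request:
carry_out:
  plan:
    - {"dx":0.02,"dy":0,"dz":0,"rx":0,"ry":0,"rz":0,"fingers":0.1}
    - {"dx":0,"dy":0,"dz":0,"rx":0,"ry":0,"rz":0,"fingers":0.1}
    - {"dx":0,"dy":0,"dz":0,"rx":0,"ry":0,"rz":0,"fingers":0.1}

```text
time_s: 14.32
tool_pos: [0.5208, -0.0145, 0.0231]
tool_rot: [-180.0, 0.3, 75.1]
force: [-3.7, -10.5, 3.8]
grip_width: 0.0396
```

Request:
carry_out:
  plan:
    - {"dx":0,"dy":0,"dz":0,"rx":0,"ry":0,"rz":0,"fingers":0.1}
    - {"dx":0,"dy":0,"dz":0,"rx":0,"ry":0,"rz":0,"fingers":0.1}
    - {"dx":0,"dy":0,"dz":0,"rx":0,"ry":0,"rz":0,"fingers":0.1}

```text
time_s: 14.7
tool_pos: [0.5208, -0.0145, 0.0231]
tool_rot: [-180.0, 0.3, 75.1]
force: [-3.0, -11.4, 4.1]
grip_width: 0.0389
```

```bash
python3 - <<'E'
from h import *
o,c=shot('wrist','w7.png');print(w2r(o['tool_pos'])*1000,o['force'],o['time_s'])
E
```

```text
[[19.83428364  0.50884266]] [ -2.97899875 -11.38849372   4.05659265] 14.7
```

View pics/w7.png

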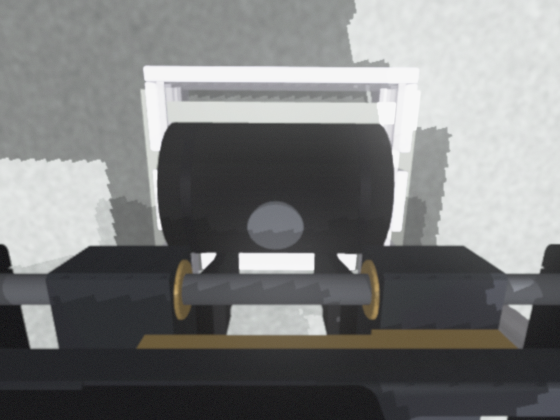

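About 11.5 N held for over half a second, with the head at roughly x 60, square and against the stop. Now I'll back off gently.

Request:
carry_out:
  plan:
    - {"dx":-0.05,"dy":0,"dz":0,"rx":0,"ry":0,"rz":0,"fingers":0.1}
    - {"dx":-0.05,"dy":0,"dz":0,"rx":0,"ry":0,"rz":0,"fingers":0.1}
    - {"dx":-0.05,"dy":0,"dz":0,"rx":0,"ry":0,"rz":0,"fingers":0.1}
    - {"dx":-0.05,"dy":0,"dz":0,"rx":0,"ry":0,"rz":0,"fingers":0.1}
    - {"dx":-0.1,"dy":0,"dz":0,"rx":0,"ry":0,"rz":0,"fingers":0.1}
    - {"dx":-0.3,"dy":0,"dz":0,"rx":0,"ry":0,"rz":0,"fingers":0.1}
    - {"dx":-0.3,"dy":0,"dz":0,"rx":0,"ry":0,"rz":0,"fingers":0.1}
    - {"dx":-0.2,"dy":0,"dz":0,"rx":0,"ry":0,"rz":0,"fingers":0.1}

```text
time_s: 15.75
tool_pos: [0.5132, -0.0432, 0.0231]
tool_rot: [180.0, -0.0, 75.2]
force: [-0.1, 0.7, -0.3]
grip_width: 0.0396
```

```bash
python3 - <<'E'
from h import *
o,c=shot('wrist','w8.png');print(w2r(o['tool_pos'])*1000,o['tool_pos'],o['force'],o['time_s'])
E
```

```text
[[-9.80952554  0.47165311]] [ 0.5131551  -0.04317836  0.02309513] [-0.1236846   0.67007698 -0.2973838 ] 15.75
```

View pics/w8.png

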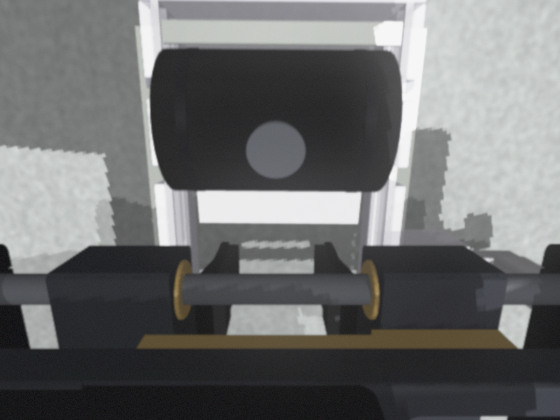

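The head stays lying on the seat, square. Next I'll lift, close the fingers and go to the knob's outer side.

Request:
carry_out:
  plan:
    - {"dx":0,"dy":0,"dz":-0.8,"rx":0,"ry":0,"rz":0,"fingers":0.1}
    - {"dx":0,"dy":0,"dz":-1,"rx":0,"ry":0,"rz":0,"fingers":0.1}
    - {"dx":0,"dy":0,"dz":-1,"rx":0,"ry":0,"rz":0,"fingers":0.1}
    - {"dx":0,"dy":0,"dz":-1,"rx":0,"ry":0,"rz":0,"fingers":1}
    - {"dx":-0.5,"dy":1,"dz":-0.5,"rx":0,"ry":0,"rz":0,"fingers":1}
    - {"dx":-0.5,"dy":1,"dz":0,"rx":0,"ry":0,"rz":0,"fingers":1}
    - {"dx":-0.5,"dy":1,"dz":0,"rx":0,"ry":0,"rz":0,"fingers":1}
    - {"dx":0,"dy":1,"dz":0,"rx":0,"ry":0,"rz":0,"fingers":1}
    - {"dx":0,"dy":1,"dz":0,"rx":0,"ry":0,"rz":0,"fingers":1}
    - {"dx":0,"dy":0,"dz":0,"rx":0,"ry":0,"rz":0,"fingers":1}

```text
time_s: 17.05
tool_pos: [0.648, -0.1246, 0.1512]
tool_rot: [-180.0, 0.1, 75.2]
force: [-0.1, 0.3, 0.1]
grip_width: 0.0004
```

```bash
python3 - <<'E'
from h import *
o,c=shot('wrist','w9.png');print(w2r(o['tool_pos'])*1000,o['tool_pos'],o['tool_rot'],o['force'],o['grip_width'],o['time_s'])
shot('top','t9.png')
E
```

```text
[[ -53.2559072  -150.95388283]] [ 0.64803433 -0.12457169  0.15122602] [-1.79992635e+02  6.77234763e-02  7.52159440e+01] [-0.06363077  0.26603644  0.06404315] 0.00036678783714866315 17.05
```

View pics/w9.png

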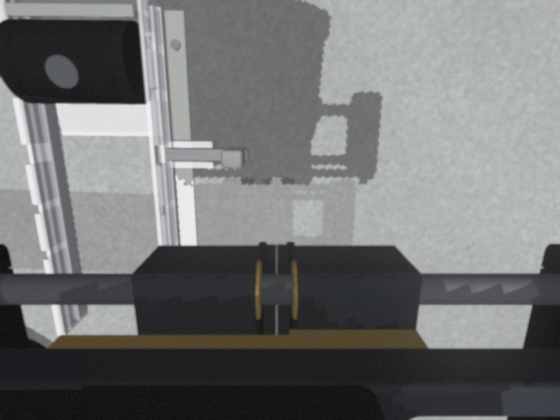

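The knob top shows at about (232,157), left of the closed fingers (258–297). The head still lies on its seat at (70,62).

```bash
python3 - <<'E'
from h import *
d=ld('w9.png')
cv2.imwrite('pics/w9c.png',cv2.resize(d['color'][130:185,150:260,::-1],None,fx=7,fy=7,interpolation=cv2.INTER_CUBIC))
print((w2r(ray(d,[(221,157),(241,157),(246,157),(232,148),(232,166)],.062))*1000).round(1))
E
```

```text
[[  -8.2 -108.7]
 [  -8.2 -123.7]
 [  -8.1 -127.4]
 [  -1.6 -117.2]
 [ -14.9 -116.7]]
```

View pics/w9c.png

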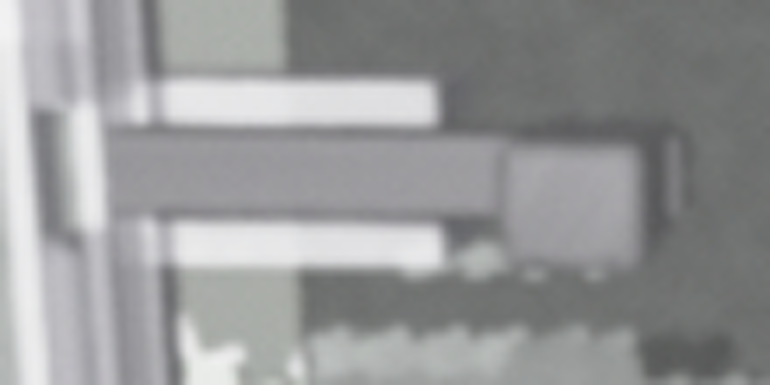

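Request:
carry_out:
  plan:
    - {"dx":0.75,"dy":0.03,"dz":0,"rx":0,"ry":0,"rz":0,"fingers":1}
    - {"dx":0.75,"dy":0,"dz":0.4,"rx":0,"ry":0,"rz":0,"fingers":1}
    - {"dx":0,"dy":0,"dz":0.8,"rx":0,"ry":0,"rz":0,"fingers":1}
    - {"dx":0,"dy":0,"dz":0.8,"rx":0,"ry":0,"rz":0,"fingers":1}
    - {"dx":0,"dy":0,"dz":0.8,"rx":0,"ry":0,"rz":0,"fingers":1}
    - {"dx":0,"dy":0,"dz":0.8,"rx":0,"ry":0,"rz":0,"fingers":1}
    - {"dx":0,"dy":0,"dz":0,"rx":0,"ry":0,"rz":0,"fingers":1}

```text
time_s: 18.02
tool_pos: [0.6574, -0.0776, 0.0413]
tool_rot: [-179.7, -0.0, 75.4]
force: [0.7, 1.1, 1.0]
grip_width: 0.0002
```

```bash
python3 - <<'E'
from h import *
o,c=shot('wrist','w10.png');print(w2r(o['tool_pos'])*1000,o['tool_pos'],o['tool_rot'],o['force'],o['grip_width'],o['time_s'])
E
```

```text
[[  -5.48130477 -147.74257308]] [ 0.6573794  -0.07761006  0.04127858] [-1.79703032e+02 -4.01433394e-03  7.53804256e+01] [0.70656292 1.05625428 1.04988835] 0.00017636610456771615 18.025
```

View pics/w10.png

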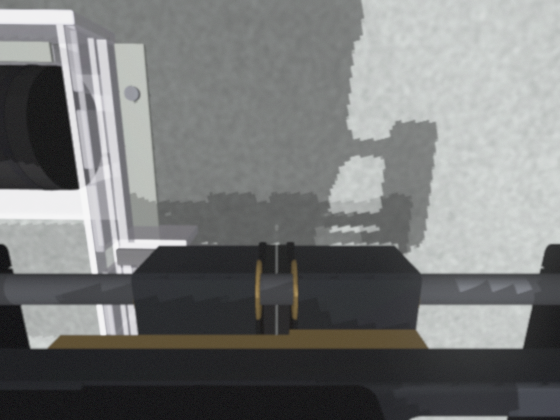

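Request:
carry_out:
  plan:
    - {"dx":-0.1,"dy":-0.2,"dz":0,"rx":0,"ry":0,"rz":0,"fingers":1}
    - {"dx":0,"dy":-0.15,"dz":0,"rx":0,"ry":0,"rz":0,"fingers":1}
    - {"dx":0,"dy":-0.15,"dz":0,"rx":0,"ry":0,"rz":0,"fingers":1}

```text
time_s: 18.45
tool_pos: [0.644, -0.0797, 0.0449]
tool_rot: [179.9, -0.0, 75.2]
force: [-0.3, 0.1, 0.2]
grip_width: 0.0001
```

Request:
carry_out:
  plan:
    - {"dx":0,"dy":-0.15,"dz":0,"rx":0,"ry":0,"rz":0,"fingers":1}
    - {"dx":0,"dy":-0.15,"dz":0,"rx":0,"ry":0,"rz":0,"fingers":1}
    - {"dx":0,"dy":-0.15,"dz":0,"rx":0,"ry":0,"rz":0,"fingers":1}
    - {"dx":0,"dy":-0.15,"dz":0,"rx":0,"ry":0,"rz":0,"fingers":1}
    - {"dx":0,"dy":-0.15,"dz":0,"rx":0,"ry":0,"rz":0,"fingers":1}

```text
time_s: 19.08
tool_pos: [0.6222, -0.0739, 0.0442]
tool_rot: [180.0, -0.0, 75.2]
force: [1.2, -0.3, 1.8]
grip_width: 0.0007
```

```bash
python3 - <<'E'
from h import *
o,c=shot('wrist','w11.png');print(w2r(o['tool_pos'])*1000,o['tool_pos'],o['tool_rot'],o['force'],o['grip_width'],o['time_s'])
E
```

```text
[[ -11.08609965 -112.77302346]] [ 0.62215718 -0.07391161  0.0441918 ] [ 1.79979112e+02 -1.42958282e-02  7.52300482e+01] [ 1.22808656 -0.29229395  1.77564495] 0.0006941998825978408 19.075
```

View pics/w11.png

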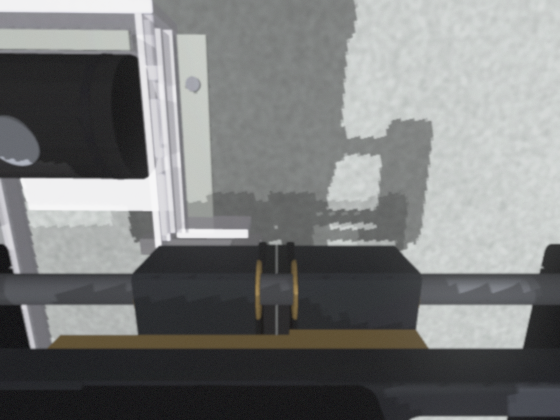

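Request:
carry_out:
  plan:
    - {"dx":0,"dy":-0.12,"dz":0,"rx":0,"ry":0,"rz":0,"fingers":1}
    - {"dx":0,"dy":-0.12,"dz":0,"rx":0,"ry":0,"rz":0,"fingers":1}
    - {"dx":0,"dy":-0.12,"dz":0,"rx":0,"ry":0,"rz":0,"fingers":1}
    - {"dx":0,"dy":-0.12,"dz":0,"rx":0,"ry":0,"rz":0,"fingers":1}

```text
time_s: 19.62
tool_pos: [0.6081, -0.0702, 0.044]
tool_rot: [-180.0, -0.0, 75.2]
force: [1.8, 0.5, 0.4]
grip_width: 0.0002
```

Request:
carry_out:
  plan:
    - {"dx":0,"dy":-0.08,"dz":0,"rx":0,"ry":0,"rz":0,"fingers":1}
    - {"dx":0,"dy":-0.08,"dz":0,"rx":0,"ry":0,"rz":0,"fingers":1}

```text
time_s: 19.88
tool_pos: [0.6035, -0.0689, 0.044]
tool_rot: [-180.0, -0.0, 75.2]
force: [2.2, 1.2, 0.4]
grip_width: 0.0006
```

```bash
python3 - <<'E'
from h import *
o,c=shot('wrist','w12.png');print(w2r(o['tool_pos'])*1000,o['tool_pos'],o['force'],o['time_s'])
E
```

```text
[[-11.10677627 -93.50354958]] [ 0.60354765 -0.06891178  0.04401098] [2.20618698 1.23570381 0.4117437 ] 19.875
```

View pics/w12.png

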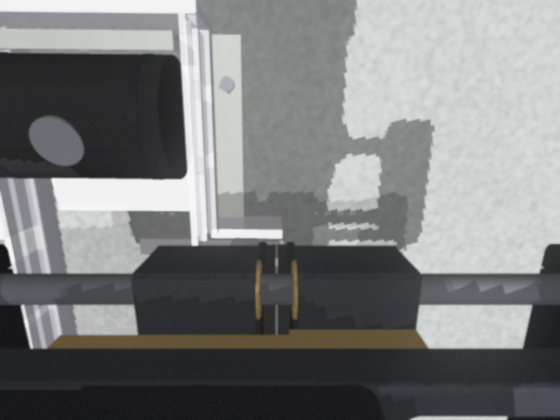

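Request:
carry_out:
  plan:
    - {"dx":0,"dy":-0.06,"dz":0,"rx":0,"ry":0,"rz":0,"fingers":1}
    - {"dx":0,"dy":-0.06,"dz":0,"rx":0,"ry":0,"rz":0,"fingers":1}

```text
time_s: 20.18
tool_pos: [0.6001, -0.0681, 0.044]
tool_rot: [-180.0, -0.0, 75.2]
force: [1.8, 0.3, 0.0]
grip_width: 0.0004
```

Request:
carry_out:
  plan:
    - {"dx":0,"dy":-0.05,"dz":0,"rx":0,"ry":0,"rz":0,"fingers":1}
    - {"dx":0,"dy":-0.05,"dz":0,"rx":0,"ry":0,"rz":0,"fingers":1}

```text
time_s: 20.42
tool_pos: [0.5989, -0.0678, 0.0442]
tool_rot: [179.8, -0.0, 75.2]
force: [8.8, 0.1, -6.3]
grip_width: 0.0003
```

Request:
carry_out:
  plan:
    - {"dx":0,"dy":-0.04,"dz":0,"rx":0,"ry":0,"rz":0,"fingers":1}
    - {"dx":0,"dy":-0.04,"dz":0,"rx":0,"ry":0,"rz":0,"fingers":1}

```text
time_s: 20.68
tool_pos: [0.5988, -0.0679, 0.0444]
tool_rot: [179.5, 0.0, 75.2]
force: [13.1, -2.4, -11.0]
grip_width: 0.0002
```

The force rose to 13 N with no further travel, so the bolt is at its end stop. I'll back off, rise and check.

Request:
carry_out:
  plan:
    - {"dx":0,"dy":0.1,"dz":0,"rx":0,"ry":0,"rz":0,"fingers":1}
    - {"dx":0,"dy":0.3,"dz":0,"rx":0,"ry":0,"rz":0,"fingers":1}
    - {"dx":0,"dy":0.6,"dz":0,"rx":0,"ry":0,"rz":0,"fingers":1}
    - {"dx":0,"dy":0.3,"dz":-0.8,"rx":0,"ry":0,"rz":0,"fingers":1}
    - {"dx":0,"dy":0,"dz":-1,"rx":0,"ry":0,"rz":0,"fingers":1}
    - {"dx":-1,"dy":0,"dz":-1,"rx":0,"ry":0,"rz":0,"fingers":1}
    - {"dx":-1,"dy":0,"dz":-1,"rx":0,"ry":0,"rz":0,"fingers":1}
    - {"dx":-1,"dy":-1,"dz":-1,"rx":0,"ry":0,"rz":0,"fingers":1}
    - {"dx":0,"dy":-1,"dz":-0.5,"rx":0,"ry":0,"rz":0,"fingers":1}
    - {"dx":0,"dy":0,"dz":0,"rx":0,"ry":0,"rz":0,"fingers":1}

```text
time_s: 21.92
tool_pos: [0.5506, -0.1494, 0.2045]
tool_rot: [180.0, -0.1, 75.1]
force: [0.4, -0.0, 0.1]
grip_width: 0.0005
```

```bash
python3 - <<'E'
from h import *
o,c=shot('wrist','w13.png');print(w2r(o['tool_pos'])*1000,o['tool_pos'],o['force'],o['time_s'])
o,c=shot('top','t13.png'); cv2.imwrite('pics/t13c.png',cv2.resize(c['color'][130:250,100:430,::-1],None,fx=2.4,fy=2.4,interpolation=cv2.INTER_CUBIC))
o,c=shot('scene','s13.png')
E
```

```text
[[-102.57885931  -63.2953284 ]] [ 0.55055355 -0.1493562   0.20446156] [ 0.38121264 -0.02600809  0.14101118] 21.925
```

View pics/w13.png

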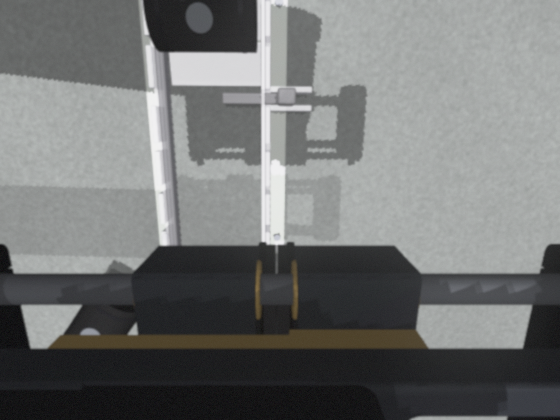

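View pics/s13.png

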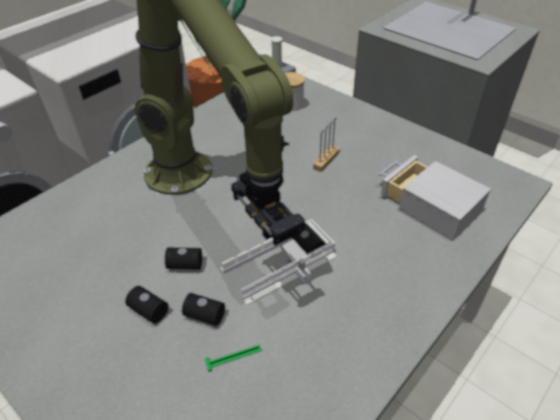

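The bolt tip now lies across the lane at (223,98), the knob is at (287,96), and the head is seated at (200,25). The skewers, peg and drawer look unchanged. Numbers next.

```bash
python3 - <<'E'
from h import *
d=ld('w13.png'); f=lambda p,z:(w2r(ray(d,p,z))*1000).round(1)
print('tip',f([(223,98)],.028),'knob',f([(277,96),(295,96)],.062),'head rear edge',f([(158,51),(250,51)],.032))
a=ld('scene0.png')['color'].astype(int);b=ld('s13.png')['color'].astype(int);D=abs(a-b).max(2)
print('diff skew,peg,drawer',[ (D[s]>25).sum() for s in (np.s_[115:172,308:345],np.s_[340:375,198:268],np.s_[150:235,378:492])])
E
```

```text
tip [[ -9.8 -11.1]] knob [[-10.2 -63. ]
 [-10.2 -78.6]] head rear edge [[ 30.7  46.4]
 [ 31.  -38.1]]
diff skew,peg,drawer [np.int64(653), np.int64(0), np.int64(0)]
```

The skewer-area pixel difference probably comes from the arm's shadow; I'll check the orange wood centroid and then hand in.

```bash
python3 - <<'E'
from h import *
for f in('scene0.png','s13.png'):
    h=cv2.cvtColor(ld(f)['color'],cv2.COLOR_RGB2HSV)[115:175,305:348]
    m=(h[...,1]>90)&(h[...,0]<25); print(f,m.sum(),np.argwhere(m).mean(0))
o=sensors.get_obs();print(o['force'],o['time_s'])
print(ticket.sign_off())
E
```

```text
scene0.png 209 [43.6937799  20.75598086]
s13.png 198 [43.96464646 20.68181818]
[-0.94843025 -0.20271587  0.89474034] 22.075
the job is handed in; nothing more can be done
None
```

I rolled the head in the rack lane over the hump and onto its seat, then pressed it against the stop. I backed off, slid the bolt across with the closed fingers until it met its end stop, and moved the arm clear. The job was handed in at 22 s; the hand-in gives no verdict.

- **Press:** the wrist force was about 11 to 12 N, steady for at least half a second. The contact forces that are judged are not shown to me, so this is the only force reading I have.
- **Head:** in the last wrist picture its axis is at about rack x 61 mm and it lies square across the lane. Its height could not be measured directly, but it stayed put after I backed off.
- **Bolt:** the tip is at rack y -11 mm and the knob centre at about -71 mm, so the joint is at about 46 to 47 mm of 47. The force rose to 13 N with no further travel.
- **Bystanders:** the green peg and drawer areas show no pixel change. The skewer area did differ, but the stand's wood moved under 0.3 pixel, so I put that down to the arm's shadow.
- **Calibration:** the top and wrist cameras disagreed by about 2 to 3 mm on the rack's position. I used a value between them and found the stop and the bolt's end by feel.

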